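Select the three-dot cylinder on the leak tester and start the test

TASK

On the cylinder leak tester, push the upright tab of the rotary selector round until it points at the middle of the tag with three dots, then press the test button all the way down and let it come up again. Only push, gently, with the fingers: do not grip the selector and lift nothing, leave the four tags where they lie, do not press the test button while the selector points anywhere else, and do not disturb the other things on the bench or on the tester. Finish with the selector still pointing at the three-dot tag.

Things in the scene. Friction and masses are not known exactly. Their poses are not given: they have to be found in the camera images.
- tester: the leak tester, a low grey steel box fixed to the bench, its flat top deck 60 mm above it. Origin on the bench right under the selector's axis; x points to its far side (gauge, button), y to its left; the deck spans x -145 to 165, y -150 to 150 mm. A gauge 68 mm across, 22 mm high stands on the deck at x 115, y -95 mm. Dark rings on the deck 110 mm from the axis carry the tags.
- dial: the selector, turning about the upright axis: dark disc 110 mm across, 12 mm thick on the deck, hub 40 mm across, 24 mm high, one tab. Origin on the axis at deck height; the tab points along its -x. Its angle is its yaw minus the tester's, in rad, growing counter-clockwise from above: starts within 0.25 of 0 (tab to the near side), stops at +-2.1. Friction only (about 0.12 N m, 2 N at the tab), no clicks.
- tab_top (a point): point on the top of the selector's tab, 68 mm from the axis and 47 mm above the deck. The tab is an upright steel plate, 10 mm thick along the direction of turning, reaching from 30 to 85 mm from the axis (so it juts 30 mm past the disc's rim) and from 13 to 47 mm above the deck.
- tab_points_at (a point): imaginary point straight ahead of the tab, 110 mm from the axis, 5 mm above the deck: the spot that the tab points at. It lies over the middle of a tag when the tab points at it.
- tag1: loose aluminium disc tag, 44 mm across, 5 mm thick, with one black dot on top, lying on one of four rings, at selector angles -1.75, -0.87, 0.87 and 1.75 (which tag is where varies); origin at the centre of its underside
- tag2: the same with two dots
- tag3: the same with three dots: the one to select
- tag4: the same with four dots
- test_button (a joint): travel of the round test button in m: 0 up, 0.006 fully down (spring, about 5 N when fully down); it comes up by itself
- test_button_top (a point): centre of the button's top face. The round button is 32 mm across, at x = 118, y = 0 mm in the tester's frame; pressed straight down
- deck_socket: steel socket, 26 mm across, 45 mm tall, standing on the tester's deck in its far left corner; not part of the job
- socket_a: steel socket, 30 mm across, 50 mm tall, on the bench left of the tester; not part of the job
- socket_b: steel socket, 24 mm across, 70 mm tall, on the bench right of the tester; not part of the job
- spring_a: valve spring, 32 mm across, 48 mm tall, standing on the bench left of the tester; not part of the job
- spring_b: a second such valve spring, on the bench at the far left; not part of the job
- wrench: steel wrench, 200 mm long, lying on the bench right of the tester; not part of the job
- screwdriver: screwdriver, 200 mm long, lying on the bench far left; not part of the job
- oil_can: plain steel can, 60 mm across, 110 mm tall, on the bench right of the tester; not part of the job
Things that resemble listed ones, but are neither listed nor needed, are in the scene too. Leave any blue or yellow look-alike of the tag3 alone.

How it is judged (in metres and radians):
On the way, in this order (a step that is already met when the one before it is completed fails the run):
1. the selector's tab points at the three-dot tag and rests there (horizontal distance between tab_points_at and tag3 below 0.012 m and angular speed of dial below 0.15 rad/s), for 0.2 s.
2. the test button is pressed down (value of joint test_button above 0.0045 m), for 0.05 s.
At the end, for the whole second after the job is handed in: The spot the tab points at, 110 mm from the axis, is within 12 mm (about 6 degrees) of the middle of the three-dot tag; the selector is at rest; the button was pressed at least 4.5 mm after that and is up again (under 1.5 mm); every tag is within 8 mm of where it started (all of step 1 and value of joint test_button below 0.0015 m and distance of each of tag1, tag2, tag3, tag4 from where it was at the start of the episode below 0.008 m); the robot touches nothing.
It fails at once if the selector is gripped or pushed hard (fingers on it with over 25 N) (contact force between the fingers and dial above 25 N).
It fails at once if the test button is pressed (over 3 mm) while the tab does not point at the three-dot tag (value of joint test_button above 0.003 m and not (horizontal distance between tab_points_at and tag3 below 0.012 m)).
It fails at once if a tag is lifted or shifted by more than 8 mm (distance of any of tag1, tag2, tag3, tag4 from where it was at the start of the episode above 0.008 m).
It fails at once if a bystander is lifted or shifted by more than 20 mm (distance of any of deck_socket, socket_a, socket_b, spring_a, spring_b, wrench, screwdriver, oil_can from where it was at the start of the episode above 0.02 m).
It also fails if it takes over 42 s, if anything falls off the work surface, if the arm or the gripper's body presses on something with over 40 N, if the wrist force passes 120 N, or if a joint passes its speed limit or range.

ROBOT

A 6-joint arm with a two-finger parallel gripper is mounted at the origin on the work surface. World frame = base frame: x ahead of the robot, y to its left, z up, the work surface at z = 0. Lengths are in mm, angles in rad, forces in N, time in s.
With the tool pointing down it reaches from about 325 to 850 mm from the base axis. Payload 15.5 kg.
Tool frame: the origin (TCP) lies at the very end of the fingers, on their centre line; the grasp point (between the pads) lies 19 mm behind it; z points along the fingers, y is the direction in which the jaws open and shut (so a half turn about z gives the same grasp; the last joint's range is limited). The gripper opens to 91 mm and grips with 3 to 60 N. Pads are 32 mm wide; open, the fingers measure 118 mm over their backs; the gripper's body (76 mm by 178 mm) begins 60 mm behind the grasp point.
Start: joints at [1.083, 0.494, 1.345, -0, 1.302, -0.096], TCP at [238.653, 577.643, 213.915] pointing down, gripper open.
Joint ranges: [-2.91, 2.91], [-0.82, 2.16], [0.22, 2.67], [-1.22, 4.37], [0.12, 2.79], [-3.08, 3.08]. Speed limits (rad/s): [1.89, 1.89, 2.57, 3.01, 3.01, 3.01].

INTERFACE

Orientations are given as a unit quaternion [x, y, z, w].
In Python, from cell import ctrl, grab_frame gives the robot as it stands.
- The arm moves only by the tool carry_out, never from a script. Its argument "deltas" is text: rows parted by semicolons, each of 6 numbers parted by spaces: the shift along the tool's x, y, z scaled (see below), then the turn, a rotation vector about the tool's x, y, z scaled (see below). In form: tx ty tz ax ay az; .... A call has 1 to 10 rows; each row is the pose to reach, as a shift and turn from the pose commanded when the call began, along the tool's axes at that moment; what a row does not reach only later rows make up. The controller multiplies each number of a shift by 0.3 m and each number of a turn by 1.5 rad. A row lasts 1/8 s, in which the tool goes at most 62.5 mm and 10.7 degrees, less where a joint would pass 70% of its speed; a pose out of reach is approached as far as the arm can. A call with a number of a shift or a turn outside -1 to 1 is refused whole. A call with a gripper value outside its range is refused whole. "claw" is the opening, from 0 (shut) to 1 (fully open), set as the call begins (left out, the last holds). The fingers move at their own pace and stop on an object; "squeeze" is the grip in N (left out, the last holds). Time passes only in rows, so rows that repeat a pose let the fingers close. It gives the time, the measured TCP pose, the force and the opening at its end, in the units of the state.
- ctrl.read_state(): the state, without advancing time (a new reading comes with each control period).
- grab_frame(name): name is "side" or "top" or "wrist"; returns a dict with "img" (400x640x3 uint8, red, green, blue), "vfov" (degrees; the focal length in pixels is half the picture's height over the tangent of half this angle, whatever the lens; pixels are square), "cx", "cy" (the principal point, pixels), "k1" (the pictures are not rectified: a ray, as slopes to the right and down, at radius r is drawn at 1 + k1 r^2 times it, then the intrinsics apply), "rvec" (rotation vector, rad) and "tvec" (3), from world to camera coordinates, as OpenCV has them; the wrist camera has in their place "tool_from_camera" (4x4, takes a point from camera to tool coordinates, whose origin is the TCP and whose axes are the flange's). Camera axes: x right, y down, z forward; pixel columns grow to the right and rows downward; lengths in mm; the calibration is good to about 2 mm. A picture is of the moment at which its call begins: read the wrist's pose just before it. There is no depth.
- ctrl.finish_job(): hands the job in, once; it reports no verdict.
The state is a dict: "time": time; "qpos": joint angles; "dq": joint speeds; "joint_efforts": joint torques, N m; "tool_pos": TCP position; "eef_rot": TCP orientation; "wrist_force": force on the tool from outside, world axes, zero at the start; "torque": the same for the moment, N m; "width": finger opening in mm.
Only numpy, scipy, OpenCV 4.12 (cv2) and the standard library are available. Lean on these libraries where they do the work, as an engineer would, in place of code of your own. Each camera call takes 0.05 s, during which the arm holds its last target.

## Working session

There is one attempt and no reset: what is moved stays moved. The work goes in short steps, Python scripts to look and compute and a tool call to move; the robot and the scene stay as the last step left them, time stands still between calls to the robot, and variables do not carry over. Pictures are saved under pics/ and viewed, and the job is handed in when it is done.

Besides the shell and the picture viewer there is one more tool, called after "Emit:" as name(argument=value, ...), one argument or row to a line, values as JSON. carry_out: Moves the arm, as the interface text tells. Shifts and turns lie within -1 to 1; 1 stands for 0.3 m of shift or 1.5 rad of turn. Its arguments: {"type":"object","properties":{"deltas":{"type":"string"},"claw":{"type":"number"},"squeeze":{"type":"number"}},"required":["deltas"]}

```bash
ls; mkdir -p pics; cat > h.py <<'E'
import numpy as np, cv2, pickle
from scipy.spatial.transform import Rotation as R
def load(n): return pickle.load(open(n,'rb'))
def K(f):
    F=200/np.tan(np.radians(f['vfov'])/2); return F
def ray(f,u,v):
    F=K(f); d=np.array([(u-f['cx'])/F,(v-f['cy'])/F]); s=d.copy()
    for _ in range(30): s=d/(1+f['k1']*(s@s))
    return np.array([s[0],s[1],1.])
def ext(f,st=None):
    if 'rvec' in f:
        Rm=cv2.Rodrigues(np.array(f['rvec'],float))[0]; t=np.array(f['tvec'],float).ravel()
        return Rm.T, -Rm.T@t
    T=np.array(f['tool_from_camera']); Rt=R.from_quat(st['eef_rot']).as_matrix()
    return Rt@T[:3,:3], Rt@T[:3,3]+np.array(st['tool_pos'])
def onz(f,u,v,z,st=None):
    Rw,c=ext(f,st); d=Rw@ray(f,u,v); return c+d*(z-c[2])/d[2]
def proj(f,P,st=None):
    Rw,c=ext(f,st); p=Rw.T@(np.array(P,float)-c); s=p[:2]/p[2]; s=s*(1+f['k1']*(s@s)); F=K(f)
    return np.array([s[0]*F+f['cx'],s[1]*F+f['cy']])
E
python3 - <<'E'
from cell import ctrl, grab_frame
import pickle,cv2
st=ctrl.read_state(); print(st)
for n in ['side','top','wrist']:
    s=ctrl.read_state();f=grab_frame(n); pickle.dump((f,s),open(n+'0.pkl','wb'))
    cv2.imwrite(f'pics/{n}0.png',f['img'][:,:,::-1]); print(n,{k:v for k,v in f.items() if k!='img'})
E
```

```text
pics
{'time': 0.0, 'qpos': array([ 1.08347491e+00,  4.94188225e-01,  1.34611006e+00,  2.62207871e-05,
        1.30248550e+00, -9.55290512e-02]), 'dq': array([ 0.00152776, -0.00027115,  0.00016893,  0.00011476, -0.00064083,
        0.00170202]), 'joint_efforts': array([-2.30249243e-04, -8.78792810e+01, -3.81866169e+01,  7.06517184e-02,
        5.29799215e-02, -1.03491429e-04]), 'tool_pos': array([238.48811589, 577.3165336 , 213.34226431]), 'eef_rot': array([ 1.94649037e-01,  9.80872773e-01, -5.66819688e-04, -1.83222029e-04]), 'wrist_force': array([-0.27307333,  0.58571926, -0.21338229]), 'torque': array([-0.01666712, -0.01204401,  0.00282336]), 'width': 91.25878616562146}
side {'vfov': 55.153642902636655, 'cx': 323.28224159134606, 'cy': 204.23210823165206, 'k1': -0.014859710635125043, 'rvec': array([ 2.37454976, -0.6141347 ,  0.2092283 ]), 'tvec': array([-438.61143035,  254.69899038,  948.67228776])}
top {'vfov': 51.10098087421195, 'cx': 319.4215802417564, 'cy': 207.52318636467388, 'k1': -0.018776995232792446, 'rvec': array([ 2.17504458, -2.11449455,  0.13251555]), 'tvec': array([   9.00439497,  520.37709946, 1329.65008419])}
wrist {'vfov': 63.6647920312194, 'cx': 316.7099047024505, 'cy': 198.95290577200075, 'k1': -0.03927353626177135, 'tool_from_camera': array([[ 4.62920374e-04, -9.64203008e-01, -2.65164749e-01,
         7.53447301e+01],
       [ 9.99998429e-01, -7.33103328e-06,  1.77243865e-03,
        -1.69097874e-01],
       [-1.71093461e-03, -2.65165153e-01,  9.64201490e-01,
        -1.70966915e+02],
       [ 0.00000000e+00,  0.00000000e+00,  0.00000000e+00,
         1.00000000e+00]])}
```

View pics/top0.png

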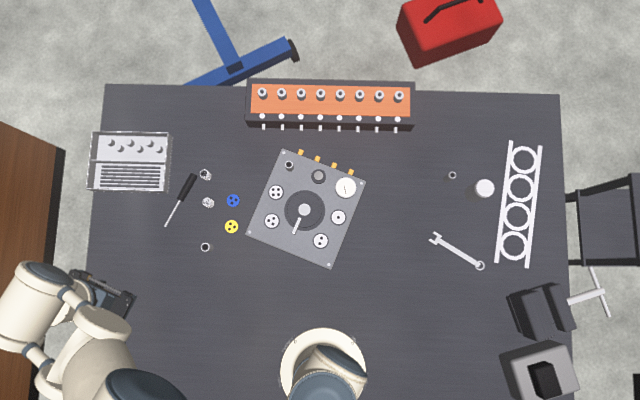

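View pics/side0.png

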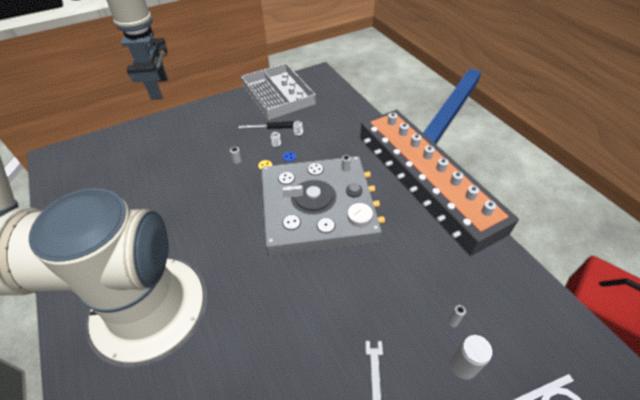

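```bash
python3 -c "
import cv2
a=cv2.imread('pics/top0.png');cv2.imwrite('pics/top0c.png',cv2.resize(a[180:370,200:430],None,fx=3.4,fy=3.1,interpolation=cv2.INTER_CUBIC))"
```

```text
(no output)
```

View crop.

View pics/top0c.png

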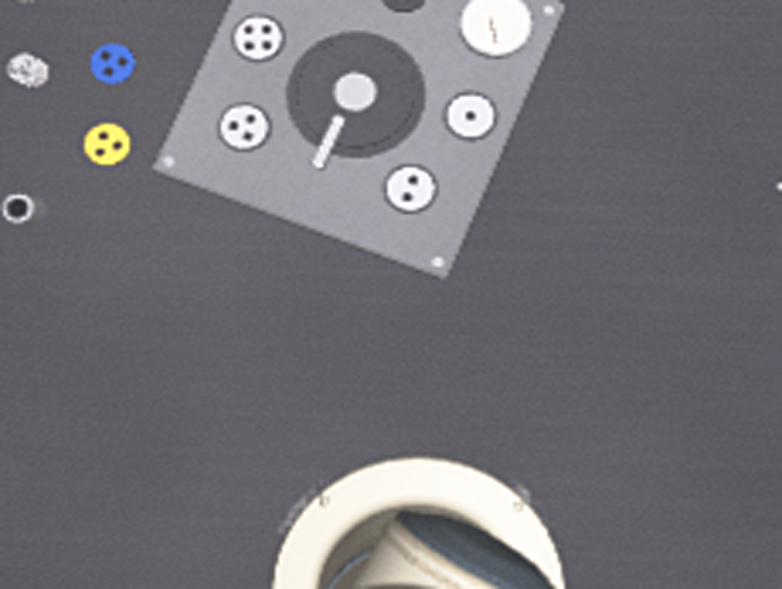

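```bash
python3 -c "
import cv2
a=cv2.imread('pics/top0.png');cv2.imwrite('pics/top0d.png',cv2.resize(a[140:275,215:375],None,fx=5,fy=4.4,interpolation=cv2.INTER_CUBIC))"
```

```text
(no output)
```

View pics/top0d.png

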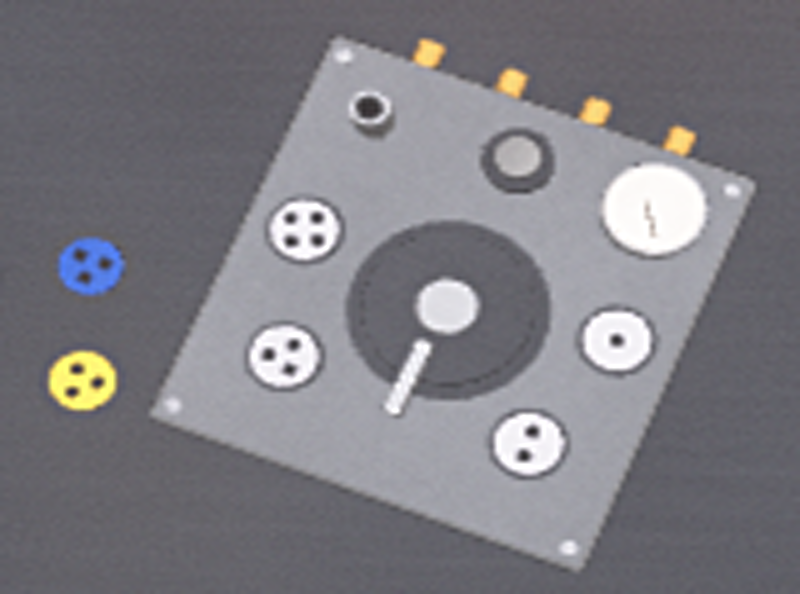

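View pics/wrist0.png

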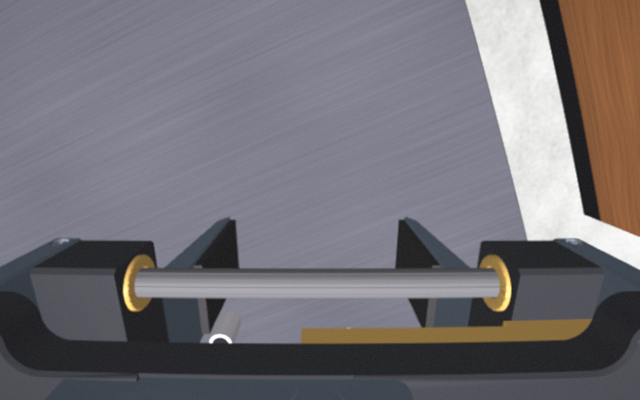

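```bash
cat > m.py <<'E'
from h import *
f,s=load('top0.pkl')
def c(x,y): return 215+x/5, 140+y/4.4
cor=np.array([onz(f,*c(*p),60)[:2] for p in [(338,36),(755,182),(580,570),(150,413)]])
print('corners',cor.round(1))
# tester local: far-left(165,150), far-right(165,-150), near-right(-145,-150), near-left(-145,150)
L=np.array([(165,150),(165,-150),(-145,-150),(-145,150)],float)
mc=L.mean(0);mw=cor.mean(0)
H=(L-mc).T@(cor-mw); th=np.arctan2(H[0,1]-H[1,0],H[0,0]+H[1,1])
Rz=np.array([[np.cos(th),-np.sin(th)],[np.sin(th),np.cos(th)]]); o=mw-Rz@mc
print('yaw',th,'origin',o,'res',(cor-(L@Rz.T+o)).round(1))
def loc(w): return Rz.T@(np.array(w)[:2]-o)
for n,p,z in [('disc',(448,310),72),('hub',(447,306),84),('t3',(284,356),65),('t4',(305,230),65),('t2',(529,443),65),('t1',(617,341),65),('btn',(518,156),72),('gauge',(655,210),82),('tabout',(393,410),107),('tabin',(423,344),107),('dsock',(370,107),105)]:
    w=onz(f,*c(*p),z); l=loc(w); print(n,w.round(1),'loc',l.round(1),'r',np.hypot(*l).round(1),'ang',np.arctan2(-l[1],-l[0]).round(3))
E
python3 m.py; python3 - <<'E'
from h import *
f,s=load('side0.pkl')
import cv2
cv2.imwrite('pics/side0c.png',cv2.resize(f['img'][140:260,240:400,::-1],None,fx=5,fy=5,interpolation=cv2.INTER_CUBIC))
E
```

```text
corners [[ 709.2  149.5]
 [ 605.9 -124.6]
 [ 321.   -18.7]
 [ 425.4  257.8]]
yaw -0.3604288607393962 origin [506.03870397  69.53621828] res [[-4.1 -2.2]
 [-1.6  4.5]
 [ 3.6  1. ]
 [ 2.2 -3.2]]
disc [504.3  69.9  72. ] loc [-1.8 -0.3] r 1.8 ang 0.159
hub [505.6  70.   84. ] loc [-0.6  0.3] r 0.7 ang -0.45
t3 [468.7 173.5  65. ] loc [-71.6  84.2] r 110.5 ang -0.866
t4 [561.5 164.1  65. ] loc [ 18.5 108.1] r 109.7 ang -1.741
t2 [410.4  15.8  65. ] loc [-70.6 -84. ] r 109.7 ang 0.872
t1 [485.5 -38.   65. ] loc [  18.7 -107.9] r 109.5 ang 1.743
btn [618.7  28.8  72. ] loc [119.8   1.6] r 119.8 ang -3.128
gauge [579.2 -59.4  82. ] loc [113.9 -94.8] r 148.2 ang 2.447
tabout [428.6  99.5 107. ] loc [-83.1   0.7] r 83.1 ang -0.009
tabin [475.3  82.7 107. ] loc [-33.4   1.5] r 33.4 ang -0.046
dsock [644.8 122.2 105. ] loc [111.3  98.3] r 148.5 ang -2.418
```

View pics/side0c.png

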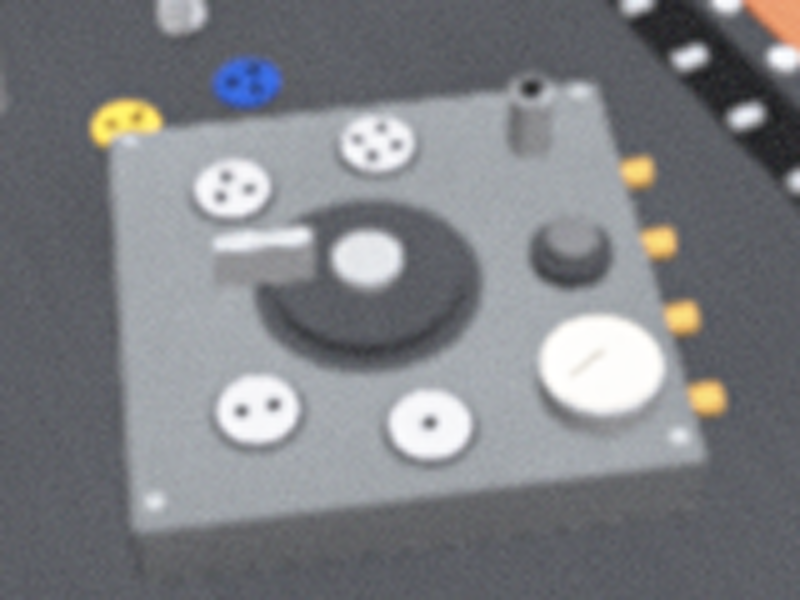

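```bash
cat > plan.py <<'E'
from h import *
O=np.array([505.5,69.8]); YAW=-0.3604
Rz=np.array([[np.cos(YAW),-np.sin(YAW)],[np.sin(YAW),np.cos(YAW)]])
def W(l): return O+Rz@np.array(l,float)
def polar(ang,r,side):   # point at tab angle ang, radius r, offset 'side' mm toward ccw
    a=YAW+np.pi+ang; return O+r*np.array([np.cos(a),np.sin(a)])+side*np.array([-np.sin(a),np.cos(a)])
def rel(st,xyz,ang=None,cmd=None):
    p=np.array(st['tool_pos'] if cmd is None else cmd); Rt=R.from_quat(st['eef_rot']).as_matrix()
    d=Rt.T@(np.array(xyz)-p)/300
    out=list(d.round(4))
    if ang is not None:
        yaw=np.arctan2(Rt[1,0],Rt[0,0]); dy=(YAW+np.pi+ang-yaw+np.pi)%(2*np.pi)-np.pi
        out.append(round(-dy/1.5,4))
    return out
E
python3 - <<'E'
from plan import *
from cell import ctrl
st=ctrl.read_state()
c=[238.653,577.643,213.915]
print('pre',polar(-.02,66,40), rel(st,[*polar(-.02,66,40),150],-.02,c))
f,s=load('side0.pkl')
for l,z in [((0,0),84),((118,0),60),((118,0),75),((118,0),80),((-70.9,84.1),65)]: print(l,z,((proj(f,[*W(l),z])-[240,140])*5).round(1))
E
```

```text
pre [429.36625503  57.16461804] [np.float64(-1.25), np.float64(-1.3605), np.float64(0.2143), np.float64(-0.0076)]
(0, 0) 84 [363.  258.6]
(118, 0) 60 [567.1 263.4]
(118, 0) 75 [568.4 245.9]
(118, 0) 80 [568.9 240. ]
(-70.9, 84.1) 65 [228.4 189.5]
```

Emit:
carry_out(
  deltas="-0.06 -0.07 0 0 0 0; -0.17 -0.19 0 0 0 0; -0.3 -0.33 0 0 0 0; -0.44 -0.48 0 0 0 0; -0.58 -0.63 0 0 0 0; -0.72 -0.78 0 0 0 0; -0.84 -0.92 0 0 0 0; -0.91 -1 0 0 0 0",
  claw=0,
  squeeze=10,
)

```text
time: 1.15
tool_pos: [376.7, 193.9, 213.9]
eef_rot: [0.195, 0.981, -0.0, 0.0]
wrist_force: [0.1, 0.2, 0.0]
width: 14.0
```

```bash
python3 - <<'E'
from plan import *
from cell import ctrl
st=ctrl.read_state()
print(st['tool_pos'],st['dq'].round(3),rel(st,[*polar(-.02,66,40),150],-.02))
print(rel(st,[*polar(-.02,66,40),84],-.02))
E
```

```text
[376.72206951 193.91613017 213.94607619] [-0.58  -0.061  0.084  0.007 -0.03  -0.576] [np.float64(-0.3368), np.float64(-0.3537), np.float64(0.2133), np.float64(-0.0087)]
[np.float64(-0.3368), np.float64(-0.3537), np.float64(0.4333), np.float64(-0.0087)]
```

Emit:
carry_out(
  deltas="-0.1 -0.11 0 0 0 0; -0.22 -0.23 0.02 0 0 0; -0.3 -0.32 0.06 0 0 0; -0.34 -0.36 0.12 0 0 -0.008; -0.34 -0.36 0.18 0 0 -0.008; -0.34 -0.36 0.21 0 0 -0.008; -0.34 -0.36 0.21 0 0 -0.008; -0.34 -0.36 0.21 0 0 -0.008",
)

```text
time: 2.15
tool_pos: [429.7, 57.6, 151.4]
eef_rot: [0.188, 0.982, 0.0, 0.0]
wrist_force: [-0.6, 0.1, 0.3]
width: 0.8
```

```bash
python3 - <<'E'
from plan import *
from cell import ctrl,grab_frame
st=ctrl.read_state();f=grab_frame('wrist');cv2.imwrite('pics/w1.png',f['img'][:,:,::-1])
pickle.dump((f,st),open('w1.pkl','wb'))
print(st['tool_pos'],st['width'],st['wrist_force'],rel(st,[*polar(-.02,66,40),84],-.02))
f=grab_frame('side');cv2.imwrite('pics/s1.png',cv2.resize(f['img'][60:280,200:460,::-1],None,fx=3,fy=2.7*1.1,interpolation=cv2.INTER_CUBIC)[:600,:800])
E
```

```text
[429.6707061   57.60835165 151.4039783 ] 0.7519011554711011 [-0.62573338  0.12435969  0.29140945] [np.float64(0.0005), np.float64(-0.0018), np.float64(0.2247), np.float64(0.0008)]
```

View pics/w1.png

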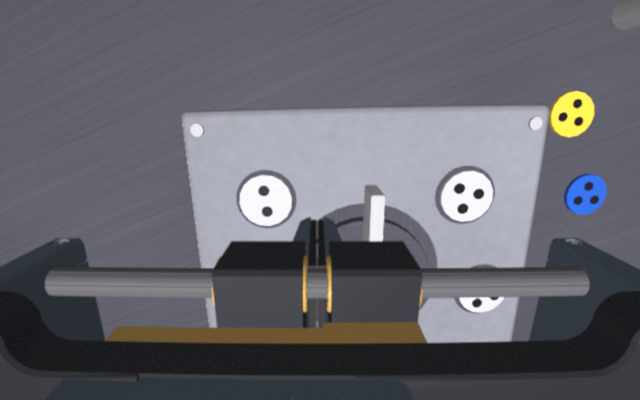

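View pics/s1.png

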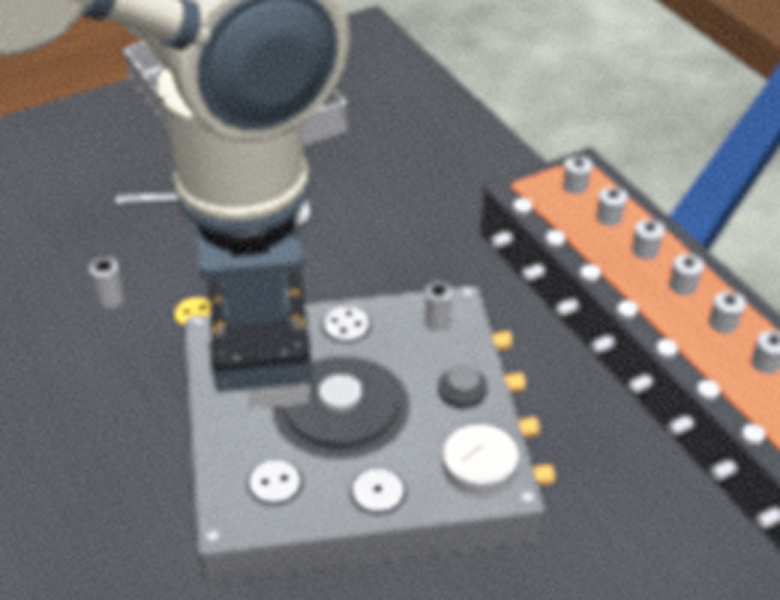

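```bash
python3 - <<'E'
from plan import *
f,st=load('w1.pkl')
for n,u,v,z in [('tabtop outer',376,194,107),('t3',467,195,65),('t2',266,200,65)]:
    w=onz(f,u,v,z,st); l=Rz.T@(w[:2]-O); print(n,w.round(1),l.round(1),np.hypot(*l).round(1),np.arctan2(-l[1],-l[0]).round(3))
for s in (40,33): print(s,rel(st,[*polar(-.02,66,s),84],-.02))
E
```

```text
tabtop outer [426.7 103.2 107. ] [-85.5   3.5] 85.6 -0.04
t3 [468.8 177.2  65. ] [-72.2  87.6] 113.5 -0.881
t2 [410.9  20.2  65. ] [-71.1 -79.8] 106.9 0.843
40 [np.float64(0.0005), np.float64(-0.0018), np.float64(0.2247), np.float64(0.0008)]
33 [np.float64(0.0005), np.float64(0.0215), np.float64(0.2247), np.float64(0.0008)]
```

Emit:
carry_out(
  deltas="0 0 0.05 0 0 0; 0 0 0.12 0 0 0; 0 0 0.18 0 0 0; 0 0 0.215 0 0 0; 0 0 0.225 0 0 0; 0 0 0.225 0 0 0; 0 0 0.225 0 0 0",
)

```text
time: 3.12
tool_pos: [429.8, 57.4, 83.9]
eef_rot: [0.189, 0.982, 0.0, 0.0]
wrist_force: [-1.0, -0.2, -0.1]
width: 0.2
```

```bash
python3 - <<'E'
from plan import *
from cell import ctrl
st=ctrl.read_state(); print(st['tool_pos'],st['wrist_force'])
side=18.5
for a in np.linspace(0.12,-0.87,12): print(a.round(3),rel(st,[*polar(a,66,side),84],a))
E
```

```text
[429.75066034  57.3849095   83.90198726] [-0.9691237  -0.20455323 -0.13557945]
0.12 [np.float64(-0.0099), np.float64(0.0404), np.float64(-0.0003), np.float64(-0.0929)]
0.03 [np.float64(-0.0025), np.float64(0.0596), np.float64(-0.0003), np.float64(-0.0329)]
-0.06 [np.float64(0.0032), np.float64(0.0794), np.float64(-0.0003), np.float64(0.0271)]
-0.15 [np.float64(0.007), np.float64(0.0996), np.float64(-0.0003), np.float64(0.0871)]
-0.24 [np.float64(0.009), np.float64(0.12), np.float64(-0.0003), np.float64(0.1471)]
-0.33 [np.float64(0.0091), np.float64(0.1406), np.float64(-0.0003), np.float64(0.2071)]
-0.42 [np.float64(0.0075), np.float64(0.1611), np.float64(-0.0003), np.float64(0.2671)]
-0.51 [np.float64(0.0039), np.float64(0.1813), np.float64(-0.0003), np.float64(0.3271)]
-0.6 [np.float64(-0.0014), np.float64(0.2012), np.float64(-0.0003), np.float64(0.3871)]
-0.69 [np.float64(-0.0085), np.float64(0.2205), np.float64(-0.0003), np.float64(0.4471)]
-0.78 [np.float64(-0.0173), np.float64(0.239), np.float64(-0.0002), np.float64(0.5071)]
-0.87 [np.float64(-0.0277), np.float64(0.2567), np.float64(-0.0002), np.float64(0.5671)]
```

Emit:
carry_out(
  deltas="0 0.02 0 0 0 0; 0 0.04 0 0 0 0; 0 0.06 0 0 0 0; 0.002 0.07 0 0 0 0.01; 0.003 0.079 0 0 0 0.027; 0.005 0.089 0 0 0 0.057; 0.007 0.1 0 0 0 0.087; 0.008 0.11 0 0 0 0.117; 0.009 0.12 0 0 0 0.147; 0.009 0.12 0 0 0 0.147",
)

```text
time: 4.38
tool_pos: [440.1, 91.9, 83.4]
eef_rot: [0.296, 0.955, -0.0, -0.0]
wrist_force: [0.5, 0.3, -0.0]
width: 0.9
```

```bash
python3 - <<'E'
from plan import *
from cell import ctrl,grab_frame
st=ctrl.read_state(); print(st['tool_pos'],st['wrist_force'],st['torque'])
f=grab_frame('wrist');cv2.imwrite('pics/w2.png',f['img'][:,:,::-1])
side=18.5
for a in np.linspace(-0.24,-0.87,8): print(a.round(3),rel(st,[*polar(a,66,side),84],a))
E
```

```text
[440.10905379  91.89238702  83.36452348] [ 0.48334567  0.34749589 -0.00412941] [-0.04914413  0.10164991 -0.02212447]
-0.24 [np.float64(-0.0015), np.float64(0.0007), np.float64(-0.0021), np.float64(-0.0002)]
-0.33 [np.float64(0.0032), np.float64(0.0207), np.float64(-0.0021), np.float64(0.0598)]
-0.42 [np.float64(0.006), np.float64(0.0411), np.float64(-0.0021), np.float64(0.1198)]
-0.51 [np.float64(0.007), np.float64(0.0616), np.float64(-0.0021), np.float64(0.1798)]
-0.6 [np.float64(0.0062), np.float64(0.0822), np.float64(-0.0021), np.float64(0.2398)]
-0.69 [np.float64(0.0035), np.float64(0.1025), np.float64(-0.0021), np.float64(0.2998)]
-0.78 [np.float64(-0.001), np.float64(0.1226), np.float64(-0.0021), np.float64(0.3598)]
-0.87 [np.float64(-0.0073), np.float64(0.1422), np.float64(-0.0021), np.float64(0.4198)]
```

View pics/w2.png

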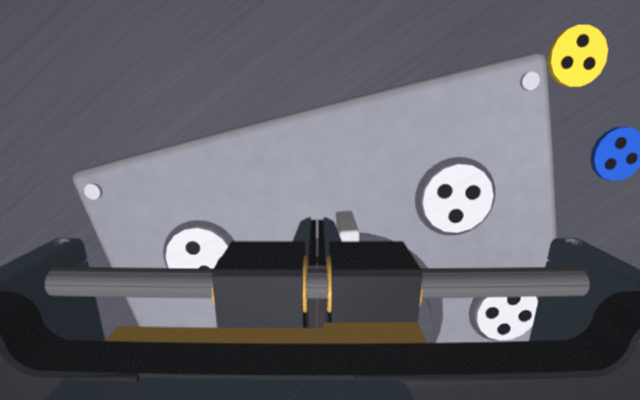

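Emit:
carry_out(
  deltas="0.001 0.01 0 0 0 0.03; 0.003 0.021 0 0 0 0.06; 0.005 0.031 0 0 0 0.09; 0.006 0.041 0 0 0 0.12; 0.007 0.051 0 0 0 0.15; 0.007 0.062 0 0 0 0.18; 0.007 0.072 0 0 0 0.21; 0.006 0.082 0 0 0 0.24; 0.005 0.092 0 0 0 0.27; 0.003 0.1025 0 0 0 0.3",
)

```text
time: 5.68
tool_pos: [456.5, 117.6, 83.3]
eef_rot: [0.502, 0.865, -0.0, -0.0]
wrist_force: [-1.3, 0.4, -0.2]
width: 0.6
```

```bash
python3 - <<'E'
from plan import *
from cell import ctrl,grab_frame
st=ctrl.read_state(); print(st['tool_pos'],st['wrist_force'],st['torque'])
f=grab_frame('wrist');pickle.dump((f,st),open('w3.pkl','wb'));cv2.imwrite('pics/w3.png',f['img'][:,:,::-1])
f=grab_frame('top');cv2.imwrite('pics/t3.png',cv2.resize(f['img'][140:275,215:375,::-1],None,fx=5,fy=4.4,interpolation=cv2.INTER_CUBIC))
E
```

```text
[456.51654655 117.62638297  83.31924348] [-1.29815397  0.42213389 -0.22816005] [-0.0416277   0.39335091  0.01258399]
```

View pics/w3.png

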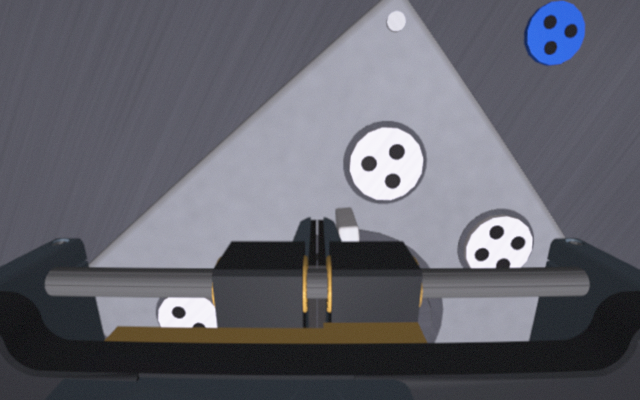

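View pics/t3.png

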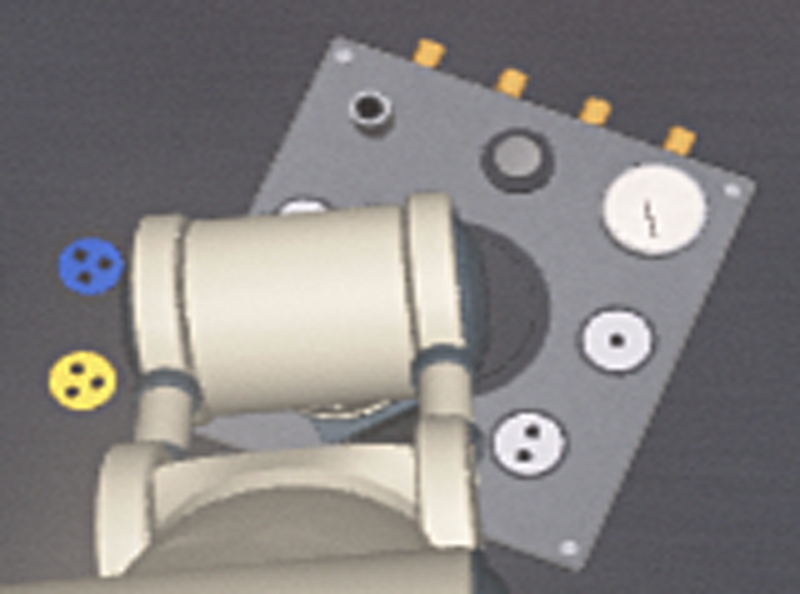

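```bash
python3 - <<'E'
from plan import *
f,st=load('w3.pkl'); Rt=R.from_quat(st['eef_rot']).as_matrix()
for u,v,z in [(340,228,107),(358,228,107),(349,228,107),(334,210,73),(353,208,73)]:
    w=onz(f,u,v,z,st); l=Rz.T@(w[:2]-O); print(u,v,'tool',(Rt.T@(w-st['tool_pos'])).round(1),'ang',np.arctan2(-l[1],-l[0]).round(3),np.hypot(*l).round(1))
w=onz(f,385,162,65,st);print(w,np.arctan2(*(w[:2]-O)[::-1])-YAW-np.pi)
for a in np.linspace(-0.69,-0.87,4): print(a.round(3),rel(st,[*polar(a,66,18.5),84],a))
E
python3 -c "
import cv2
a=cv2.imread('pics/w3.png');cv2.imwrite('pics/w3c.png',cv2.resize(a[110:260,270:440],None,fx=4,fy=4,interpolation=cv2.INTER_CUBIC))"
```

```text
340 228 tool [ 20.2  11.1 -23.7] ang -0.602 86.3
358 228 tool [ 20.2  19.9 -23.7] ang -0.704 86.0
349 228 tool [ 20.2  15.5 -23.7] ang -0.653 86.0
334 210 tool [18.7 10.  10.3] ang -0.588 85.0
353 208 tool [20.  21.2 10.3] ang -0.719 85.8
[468.60723012 177.53323787  65.        ] -0.8804673009436335
-0.69 [np.float64(0.0005), np.float64(0.0007), np.float64(-0.0023), np.float64(-0.0005)]
-0.75 [np.float64(0.0038), np.float64(0.014), np.float64(-0.0023), np.float64(0.0395)]
-0.81 [np.float64(0.0063), np.float64(0.0275), np.float64(-0.0023), np.float64(0.0795)]
-0.87 [np.float64(0.008), np.float64(0.0411), np.float64(-0.0023), np.float64(0.1195)]
```

View pics/w3c.png

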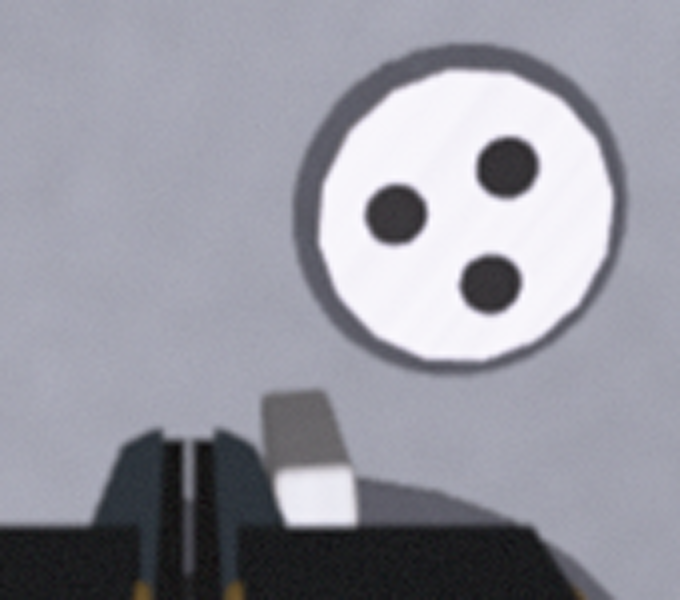

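Emit:
carry_out(
  deltas="0.002 0.01 -0.002 0 0 0.025; 0.004 0.019 -0.002 0 0 0.05; 0.006 0.028 -0.002 0 0 0.08; 0.008 0.037 -0.002 0 0 0.105; 0.008 0.043 -0.002 0 0 0.12; 0.008 0.045 -0.002 0 0 0.125; 0.008 0.045 -0.002 0 0 0.125; 0.008 0.045 -0.002 0 0 0.125",
)

```text
time: 6.78
tool_pos: [467.4, 126.4, 84.0]
eef_rot: [0.58, 0.815, -0.0, 0.0]
wrist_force: [-2.1, -0.1, -0.9]
width: 0.4
```

```bash
cat > look.py <<'E'
import sys
from plan import *
from cell import ctrl,grab_frame
n=sys.argv[1]
st=ctrl.read_state(); print(st['time'],st['tool_pos'].round(1),st['wrist_force'].round(2))
f=grab_frame('wrist');pickle.dump((f,st),open(n+'.pkl','wb'));cv2.imwrite(f'pics/{n}.png',f['img'][:,:,::-1])
cv2.imwrite(f'pics/{n}c.png',cv2.resize(f['img'][110:260,240:440,::-1],None,fx=4,fy=4,interpolation=cv2.INTER_CUBIC))
E
python3 look.py w4
```

```text
6.775 [467.4 126.4  84. ] [-2.08 -0.11 -0.94]
```

View pics/w4c.png

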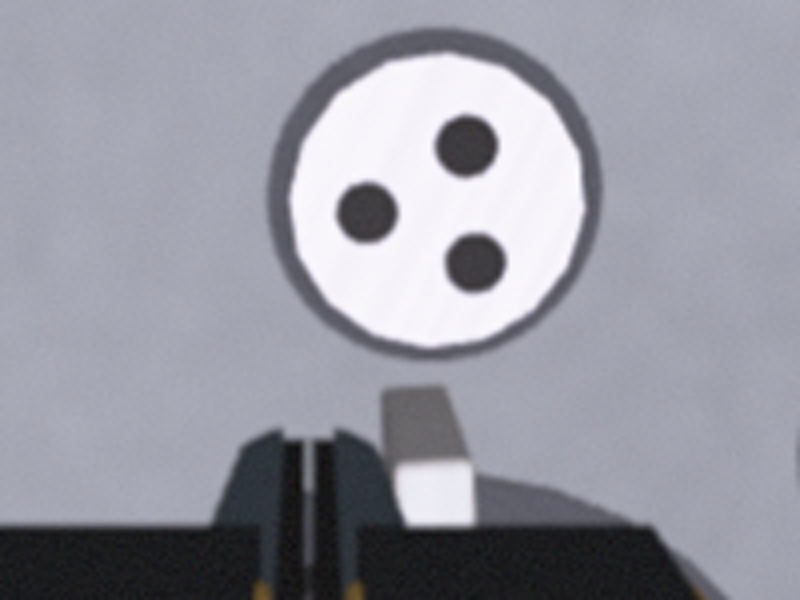

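```bash
python3 - <<'E'
from plan import *
f,st=load('w4.pkl'); Rt=R.from_quat(st['eef_rot']).as_matrix()
for n,u,v,z in [('bot',240+412/4,110+388/4,73),('top',240+434/4,110+462/4,107),('tag',240+437/4,160,65)]:
    w=onz(f,u,v,z,st); l=Rz.T@(w[:2]-O); print(n,'tool',(Rt.T@(w-st['tool_pos'])).round(1),'ang',np.arctan2(-l[1],-l[0]).round(3),np.hypot(*l).round(1))
yaw=np.arctan2(Rt[1,0],Rt[0,0]);print('tool ang',yaw-YAW-np.pi)
E
```

```text
bot tool [20.3 15.3 11. ] ang -0.851 86.3
top tool [ 21.1  15.2 -23. ] ang -0.851 87.2
tag tool [47. 19. 19.] ang -0.891 113.0
tool ang -0.8768854898452942
```

Emit:
carry_out(
  deltas="0.001 0.003 0 0 0 0.006; 0.001 0.006 0 0 0 0.012; 0.001 0.007 0 0 0 0.016; 0.001 0.007 0 0 0 0.016; 0.001 0.007 0 0 0 0.016; 0.001 -0.01 0 0 0 0.016; 0.001 -0.04 0 0 0 0.016; 0.001 -0.07 0 0 0 0.016; 0.001 -0.07 -0.08 0 0 0.016; 0.001 -0.07 -0.22 0 0 0.016",
)

```text
time: 8.07
tool_pos: [446.0, 119.5, 149.9]
eef_rot: [0.59, 0.807, -0.001, -0.001]
wrist_force: [1.2, 0.4, 0.7]
width: 0.5
```

```bash
python3 - <<'E'
from plan import *
from cell import ctrl
st=ctrl.read_state(); print(st['time'],st['tool_pos'])
w=W((118,0)); print(w,rel(st,[*w,150]))
E
```

```text
8.075 [445.99509785 119.53725156 149.90502976]
[615.91918902  28.18746947] [np.float64(-0.4622), np.float64(0.4471), np.float64(-0.0019)]
```

Emit:
carry_out(
  deltas="-0.03 0.03 0 0 0 0; -0.12 0.12 0 0 0 0; -0.24 0.23 0 0 0 0; -0.36 0.35 0 0 0 0; -0.43 0.42 0 0 0 0; -0.462 0.447 0 0 0 0; -0.462 0.447 0 0 0 0; -0.462 0.447 0 0 0 0",
)

```text
time: 9.07
tool_pos: [616.2, 29.2, 149.8]
eef_rot: [0.59, 0.808, -0.0, -0.0]
wrist_force: [-0.2, 0.4, -0.2]
width: 0.7
```

```bash
python3 look.py w5; python3 - <<'E'
from plan import *
from cell import grab_frame
for n in ('side','top'):
    f=grab_frame(n); pickle.dump((f,0),open(n+'5.pkl','wb'))
    cr=f['img'][140:260,240:400,::-1] if n=='side' else f['img'][140:275,215:375,::-1]
    cv2.imwrite(f'pics/{n}5.png',cv2.resize(cr,None,fx=5,fy=5 if n=='side' else 4.4,interpolation=cv2.INTER_CUBIC))
E
```

```text
9.075 [616.2  29.2 149.8] [-0.21  0.43 -0.21]
```

View pics/w5.png

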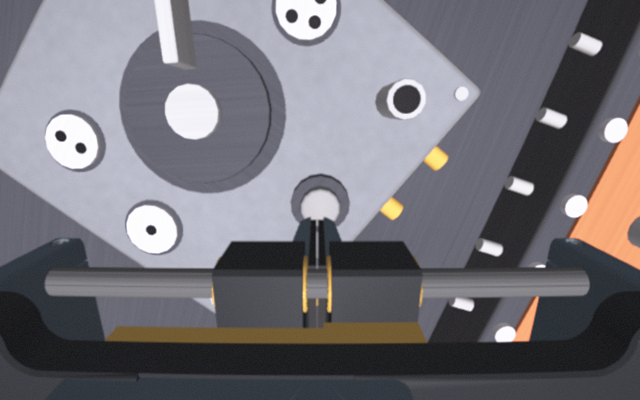

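View pics/side5.png

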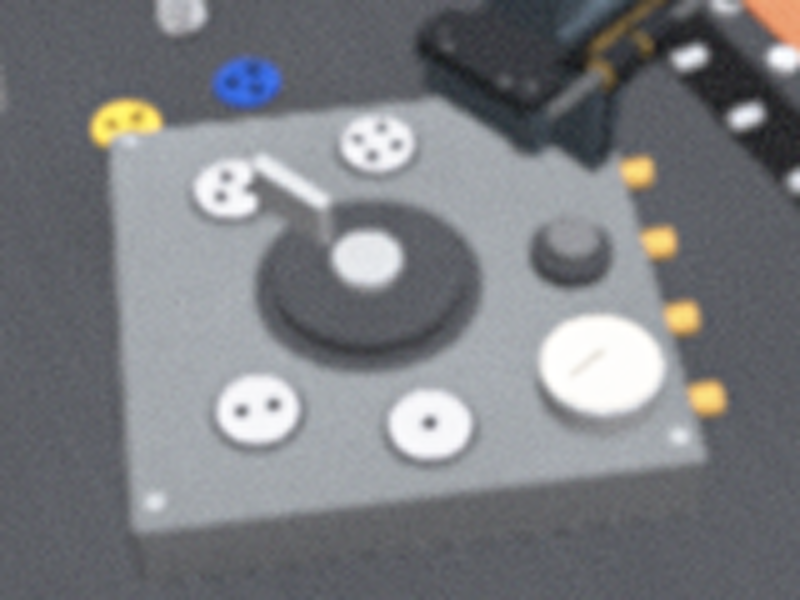

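View pics/top5.png

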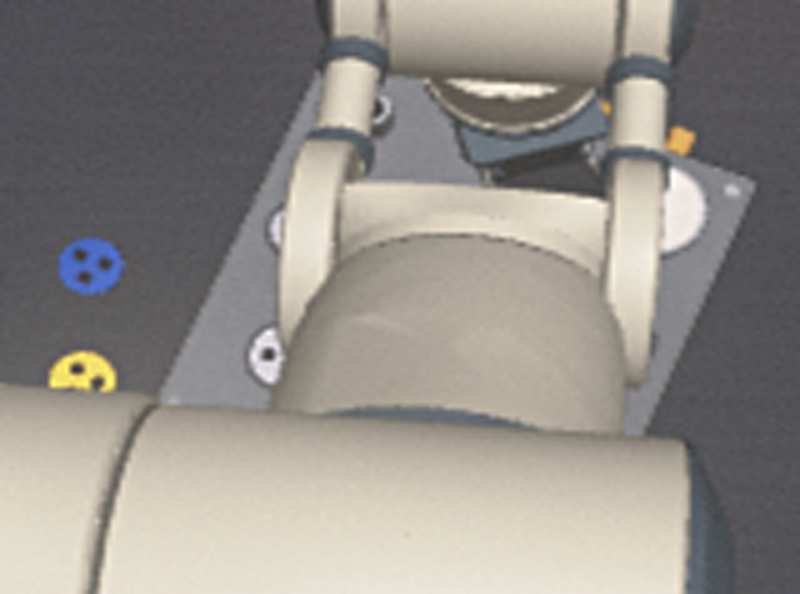

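```bash
python3 - <<'E'
from plan import *
f,st=load('w5.pkl')
def an(v): return (np.arctan2(v[1],v[0])-YAW-np.pi+np.pi)%(2*np.pi)-np.pi
h=onz(f,191,111,84,st); a=onz(f,162,3,107,st); b=onz(f,170,60,107,st)
print('wrist hub',h,'dir',an((a-b)[:2]),'from hub',an((a-h)[:2]),an((b-h)[:2]))
print('button', onz(f,321,206,79,st), onz(f,321,206,82,st))
f,_=load('side5.pkl')
g=lambda x,y,z: onz(f,240+x/5,140+y/5,z)
h=g(368,257,84);a=g(258,160,107);b=g(328,203,107);
f0,_=load('side0.pkl')
t=g(232,188,65)
print('side hub',h,'dir',an((a-b)[:2]),an((a-h)[:2]),'tag',t,an((t-h)[:2]))
for z in (72,76,80,84): print(z,g(574,239,z))
E
```

```text
wrist hub [507.26897995  73.59634846  84.        ] dir -0.8496911848963027 from hub -0.8478052665428173 -0.8458294345480639
button [618.13662667  33.19561367  79.        ] [617.82588279  34.03140557  82.        ]
side hub [508.52163865  69.47257675  84.        ] dir -0.8383506765366877 -0.854648520591454 tag [471.1948261  173.55381967  65.        ] -0.8660527627182226
72 [623.10142171  33.45363587  72.        ]
76 [620.98304647  30.42990874  76.        ]
80 [618.86467122  27.40618161  80.        ]
84 [616.74629598  24.38245448  84.        ]
```

Emit:
carry_out(
  deltas="0 0 0.04 0 0 0; 0 0 0.1 0 0 0; 0 0 0.16 0 0 0; 0 0 0.19 0 0 0; 0 0 0.2 0 0 0; 0 0 0.21 0 0 0; 0 0 0.215 0 0 0; 0 0 0.215 0 0 0",
)

```text
time: 10.22
tool_pos: [617.5, 28.7, 85.7]
eef_rot: [0.59, 0.808, 0.0, 0.0]
wrist_force: [1.3, 0.5, -0.6]
width: 0.5
```

```bash
python3 look.py w6; python3 - <<'E'
from cell import grab_frame
import cv2
f=grab_frame('side');cv2.imwrite('pics/s6.png',cv2.resize(f['img'][100:240,280:440,::-1],None,fx=5,fy=4.2,interpolation=cv2.INTER_CUBIC))
E
```

```text
10.225 [617.5  28.7  85.7] [ 1.28  0.48 -0.62]
```

View pics/s6.png

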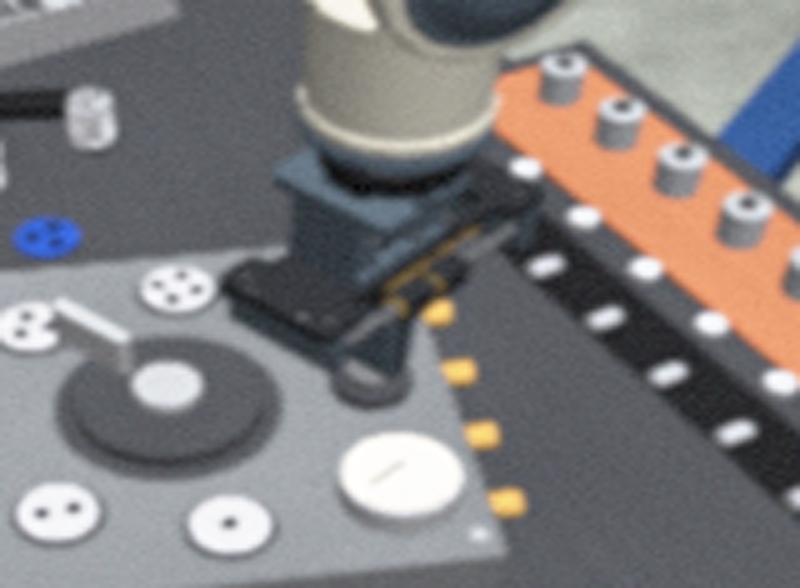

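View pics/w6.png

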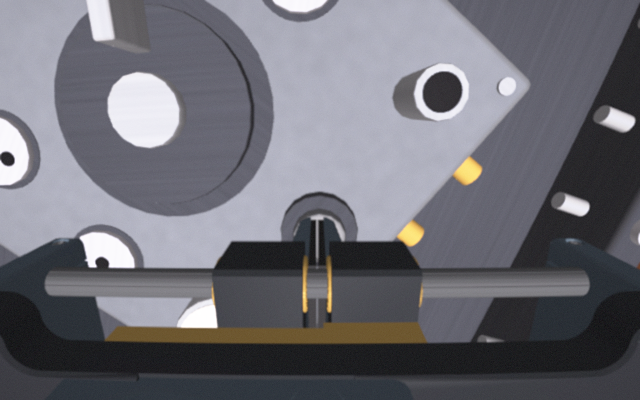

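Emit:
carry_out(
  deltas="0 0 0.007 0 0 0; 0 0 0.013 0 0 0; 0 0 0.018 0 0 0; 0 0 0.023 0 0 0; 0 0 0.023 0 0 0",
)

```text
time: 10.95
tool_pos: [617.4, 28.6, 78.6]
eef_rot: [0.59, 0.808, 0.0, 0.0]
wrist_force: [0.0, 0.7, 4.2]
width: 0.4
```

Emit:
carry_out(
  deltas="0 0 0.005 0 0 0; 0 0 0.008 0 0 0; 0 0 0.008 0 0 0; 0 0 0.008 0 0 0",
)

```text
time: 11.45
tool_pos: [617.5, 28.6, 76.3]
eef_rot: [0.59, 0.807, 0.0, 0.0]
wrist_force: [-1.1, -0.5, 5.6]
width: 0.8
```

Emit:
carry_out(
  deltas="0 0 0.004 0 0 0; 0 0 0.006 0 0 0; 0 0 0.006 0 0 0; 0 0 0.006 0 0 0",
)

```text
time: 11.95
tool_pos: [617.5, 28.6, 75.9]
eef_rot: [0.59, 0.808, 0.0, 0.0]
wrist_force: [-7.8, -0.5, 27.3]
width: 0.2
```

Emit:
carry_out(
  deltas="0 0 -0.01 0 0 0; 0 0 -0.03 0 0 0; 0 0 -0.08 0 0 0; 0 0 -0.18 0 0 0; 0 0 -0.3 0 0 0; 0 0 -0.45 0 0 0; 0 0 -0.55 0 0 0; 0 0 -0.6 0 0 0; 0 0 -0.6 0 0 0; 0 0 -0.6 0 0 0",
)

```text
time: 13.2
tool_pos: [616.7, 28.7, 253.1]
eef_rot: [0.59, 0.807, -0.001, -0.001]
wrist_force: [1.1, 0.6, -1.2]
width: 0.6
```

```bash
python3 look.py w7; python3 - <<'E'
from cell import grab_frame
import cv2,pickle
f=grab_frame('side');pickle.dump((f,0),open('side7.pkl','wb'));cv2.imwrite('pics/s7.png',cv2.resize(f['img'][140:260,240:400,::-1],None,fx=5,fy=5,interpolation=cv2.INTER_CUBIC))
E
```

```text
13.2 [616.7  28.7 253.1] [ 1.1   0.56 -1.22]
```

View pics/s7.png

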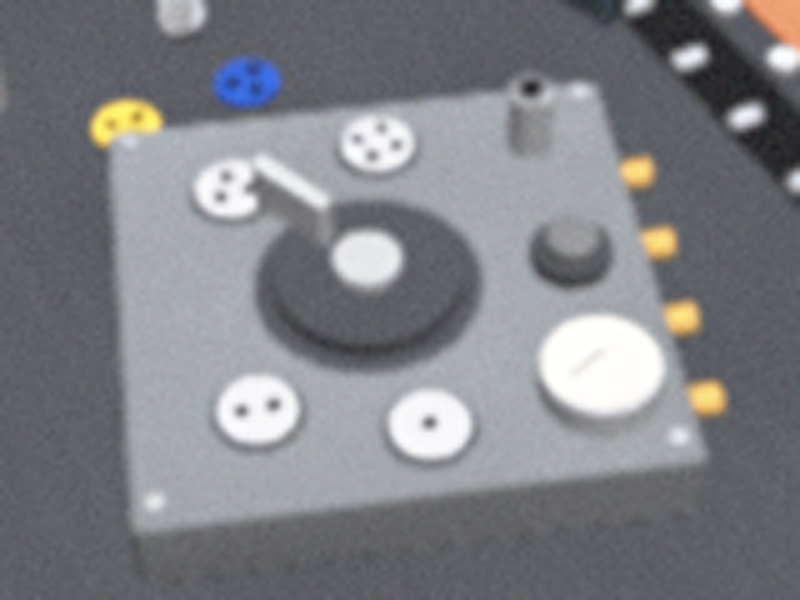

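View pics/w7.png

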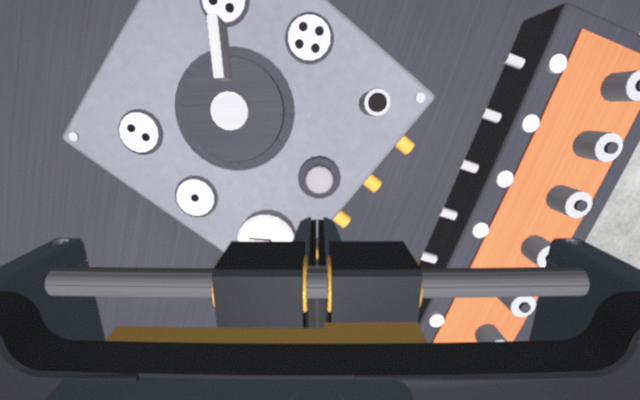

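Emit:
carry_out(
  deltas="0 0 0.1 0 0 0; 0 0 0.25 0 0 0; 0 0 0.4 0 0 0; 0 0 0.5 0 0 0; 0 0 0.54 0 0 0; 0 0 0.555 0 0 0; 0 0 0.56 0 0 0; 0 0 0.56 0 0 0; 0 0 0.56 0 0 0; 0 0 0.56 0 0 0",
)

```text
time: 14.55
tool_pos: [617.6, 28.6, 86.8]
eef_rot: [0.59, 0.807, 0.0, 0.0]
wrist_force: [0.1, -0.2, 0.3]
width: 0.5
```

```bash
cat > avg.py <<'E'
from cell import ctrl,grab_frame
import numpy as np
F=[];Z=[]
for i in range(8):
    s=ctrl.read_state();F.append(s['wrist_force']);Z.append(s['tool_pos'][2]);grab_frame('wrist')
print(s['time'],np.mean(F,0).round(2),np.std(F,0).round(2),np.mean(Z))
E
python3 avg.py
```

```text
14.9 [ 0.04 -0.12 -0.14] [0.41 0.46 0.59] 86.55581710031186
```

Baseline in air: about -0.1 N. Now down to about 80.5.

Emit:
carry_out(
  deltas="0 0 0.01 0 0 0; 0 0 0.019 0 0 0; 0 0 0.019 0 0 0; 0 0 0.019 0 0 0",
)

```text
time: 15.45
tool_pos: [617.4, 28.6, 80.8]
eef_rot: [0.59, 0.807, 0.0, 0.0]
wrist_force: [0.1, 0.3, 2.3]
width: 0.6
```

```bash
python3 avg.py
```

```text
15.8 [-0.23  0.01  2.03] [0.44 0.34 0.46] 80.78901433964649
```

Emit:
carry_out(
  deltas="0 0 0.006 0 0 0; 0 0 0.008 0 0 0; 0 0 0.008 0 0 0; 0 0 0.008 0 0 0",
)

```text
time: 16.35
tool_pos: [617.4, 28.7, 78.4]
eef_rot: [0.59, 0.808, 0.0, 0.0]
wrist_force: [-0.1, -0.4, 3.3]
width: 0.6
```

```bash
python3 avg.py
```

```text
16.7 [-0.14 -0.13  3.65] [0.22 0.61 0.36] 78.3447329705838
```

Emit:
carry_out(
  deltas="0 0 -0.03 0 0 0; 0 0 -0.1 0 0 0; 0 0 -0.22 0 0 0; 0 0 -0.36 0 0 0; 0 0 -0.5 0 0 0; 0 0 -0.57 0 0 0; 0 0 -0.6 0 0 0; 0 0 -0.6 0 0 0; 0 0 -0.6 0 0 0; 0 0 -0.6 0 0 0",
)

```text
time: 18.0
tool_pos: [617.0, 28.7, 257.3]
eef_rot: [0.59, 0.807, -0.0, -0.001]
wrist_force: [-0.3, -0.3, 0.3]
width: 0.5
```

```bash
python3 look.py w8; python3 - <<'E'
from cell import grab_frame,ctrl
import cv2,pickle,numpy as np
f=grab_frame('side');g=pickle.load(open('side7.pkl','rb'))[0]
print('diff vs after 1st press',np.abs(cv2.GaussianBlur(f['img'],(5,5),0).astype(int)-cv2.GaussianBlur(g['img'],(5,5),0))[160:245,262:375].max())
cv2.imwrite('pics/s8.png',cv2.resize(f['img'][140:260,240:400,::-1],None,fx=5,fy=5,interpolation=cv2.INTER_CUBIC))
E
```

```text
18.0 [617.   28.7 257.3] [-0.3  -0.31  0.28]
diff vs after 1st press 3
```

View pics/s8.png

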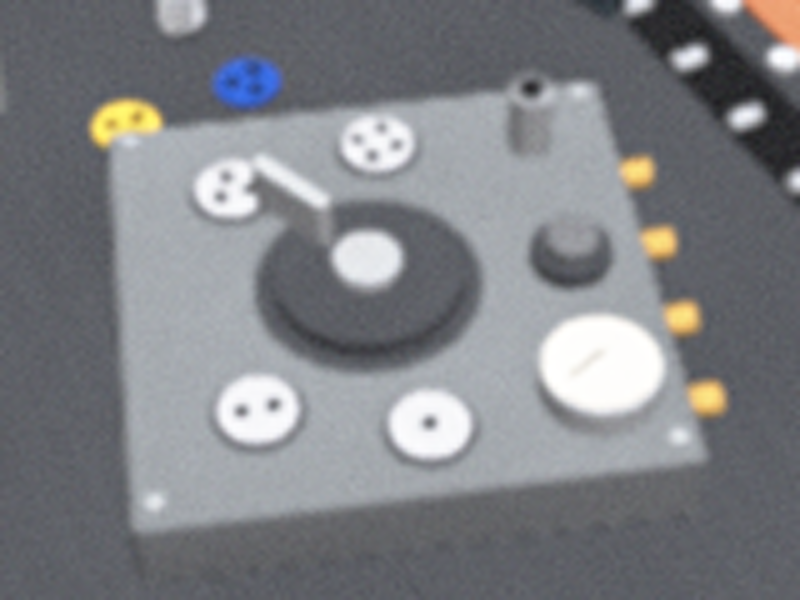

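The side view shows the tab (crop 258,160 to 328,203) still over the three-dot tag, the button up, and the tags and deck socket where they were at the start.

```bash
python3 -c "
from cell import ctrl
print(ctrl.finish_job())"
```

```text
the job is handed in; nothing more can be done
None
```

I turned the selector to the three-dot tag with the closed fingers, pressed the test button to its stop, and handed the job in at about 18 s. No verdict was reported.

- **Selector:** it sits at about -0.85 rad, with the tag at about -0.87. That is roughly 2 mm off at the tag, against the 12 mm allowed. The wrist and side cameras agree on the tab to about 0.01 rad. The wrist camera reads about 3.5 mm off the top camera on absolute position, which doesn't affect the result. The highest wrist force I saw while pushing was about 2 N, read only at the end of each move.
- **Button:** I pressed it until it reached a hard stop at z ≈ 76 mm, where the force rose to 27 N. I then made a second, partial press to check the travel. The force readings put first contact at about z = 82, so the travel was about 6 mm. My image estimate of the button's height was 79–82 mm, less certain than the force reading.
- **Final state:** the last side picture matches the one from after the first press. It shows the button up, the selector on the tag, and the four tags and deck socket where they started. I did not re-check the loose items on the bench. The gripper is about 170 mm above the button, touching nothing.

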